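# Seat a wax slice in its milling nest and swing the clamp over it

## Task

Load the wax slice for milling: without picking it up, nudge it across the fixture plate until it drops flat into the round nest. Then push the strap clamp round on its pivot, fully against its stop, so that its nose lies over the seated wax. Leave the square wax blank, the file and the jar where they are.

Things in the scene. Friction and masses are not known exactly. Their poses are not given: they have to be found in the camera images.
- fixture: flat aluminium fixture plate lying on the bench, fixed, 200 (x) x 180 (y) x 20 mm high; flush screw heads in its corners. Origin: centre of its underside; x runs the 200 mm way towards the nest end, z up. The top face is at z = 20 mm and is clear except for the clamp, its spacer collar and its stop dowel (6 mm thick, 14 mm tall, beside the strap's final place)
- nest (a point): the round flat-bottomed recess in the plate, 63.5 mm in diameter and 6 mm deep with a 1 mm chamfered mouth and a thin dark liner on its floor; this point is the centre of its floor (35 mm from the plate's centre along the plate's x, 14 mm above the bench); axes as the plate's
- wax_disc: round slice of blue carving wax, 60 mm in diameter, 12 mm thick, about 34 g (may be somewhat lighter or heavier), lying flat on the plate's top beside the nest, on the low-x side of it. Origin: centre of its underside. Seated in the nest it stands 6 mm proud of the plate
- clamp (a joint): angle of the strap clamp about its upright pivot screw, rad: 0 = parked, swung clear; 1.745 = against its stop, the nose pointing at the nest's centre. It grows counter-clockwise seen from above. Stiff enough to stay where it is left (about 0.05 N m)
- clamp_pivot (a point): axis of the clamp's pivot screw, at the height of the plate's top; 55 mm from the nest's centre, with a brass thumb nut (already slack) up to 30 mm above the plate. The dark steel strap on it is 16 mm wide and reaches 43 mm from this axis; its underside is 7.5 mm and its top 13.5 mm above the plate, so it passes over seated wax with 1.5 mm to spare but not over wax lying on the plate
- clamp_pin (a point): top of the upright finger pin on the strap's nose, by which the strap is pushed: steel, 8 mm thick, standing from the strap's top to 38.5 mm above the plate, 33 mm from the pivot axis; moves with the clamp
- ring_blank: bystander: open square box of blue wax, 30 x 30 x 24 mm, on the bench beside the plate; origin at the centre of its underside
- bench_file: bystander: file lying on the bench, wooden handle 100 x 16 x 16 mm and steel blade 110 mm, along its own x (handle to -x); origin under the joint of the two
- wax_jar: bystander: small lidded jar, 48 mm in diameter, 45 mm tall, on the bench; origin at the centre of its underside
There are look-alikes about, which are no part of the job. What is shaped like the wax_disc but pink is not meant.

How it is judged:
By the outcome, as a careful person would: the job done as asked, in the order asked, and still so for the second after the job is handed in, with the robot touching nothing.
It also fails if it takes over 45 s, if anything falls off the work surface, if the arm or the gripper's body presses on something with over 40 N, if the wrist force passes 120 N, or if a joint passes its speed limit or range.

## Robot

A 6-joint arm with a two-finger parallel gripper is mounted at the origin on the work surface. World frame = base frame: x ahead of the robot, y to its left, z up, the work surface at z = 0. Lengths are in mm, angles in degrees, forces in N, time in s.
With the tool pointing down it reaches from about 300 to 850 mm from the base axis. Payload 4.2 kg.
Tool frame: the origin (TCP) lies midway between the tips of the shut fingers; the grasp point (between the pads) lies 19 mm behind it; z points along the fingers, x is the direction in which the jaws open and shut, and the axes are right-handed (so a half turn about z gives the same grasp; the last joint's range is limited). The gripper opens to 91 mm and grips with 3 to 60 N. Pads are 32 mm wide; open, the fingers measure 118 mm over their backs; the gripper's body (76 mm by 178 mm) begins 60 mm behind the grasp point.
Start: joints at [68.239, 18.312, 89.639, -0, 72.044, -1.146], TCP at [202.453, 538.197, 213.976] pointing down, gripper open.
Joint ranges: [-177.97, 177.97], [-48.28, 115.42], [12.27, 149.76], [-77.06, 257.06], [2.81, 150.46], [-146.56, 146.56]. Speed limits (degrees/s): [147.25, 147.25, 180, 180, 180, 180].

## Interface

Orientations are given as [roll, pitch, yaw] about the fixed x, y, z axes, in that order (R = Rz(yaw) Ry(pitch) Rx(roll)).
In Python, from workcell import monitor, vision, job, models gives the robot as it stands.
- The arm moves only by the shell command python3 -m creep 'ROWS' [FORCE]. ROWS is text: rows parted by semicolons, each of 7 numbers parted by spaces: the shift along the world's x, y, z in cm, then the turn, a rotation vector about the world's x, y, z in rad, then the gripper's target within -1 to 1 (shut at 1, half-way at 0, fully open at -1). In form: tx ty tz ax ay az hand; .... A call has 1 to 12 rows; each row shifts and turns the pose as measured when the row begins; what a row does not reach is not made up. A row lasts 1/12 s, in which the tool goes at most 41.7 mm and 7.16 degrees, less where a joint would pass 70% of its speed; a pose out of reach is approached as far as the arm can. A call is refused whole if a number of a shift passes 4.17 or a number of a turn 0.125, either way. A call with a gripper value outside its range is refused whole. The fingers move at their own pace and stop on an object; FORCE is the grip in N (left out, the last holds). Time passes only in rows, so rows that do not move let the fingers close. It gives the time, the measured TCP pose, the force and the opening at its end, in the units of the state.
- monitor.state(): the state, without advancing time (a new reading comes with each control period).
- vision.grab_frame(name): name is "scene" or "top"; returns a dict with "img" (480x640x3 uint8, red, green, blue), "mtx" (3x3 intrinsics, pixels), "dist_coeffs" ([k1, k2, p1, p2, k3] as OpenCV has them; the pictures are not rectified), "view" (4x4, takes a point from world to camera coordinates). Camera axes: x right, y down, z forward; pixel columns grow to the right and rows downward; lengths in mm; the calibration is good to about 2 mm. A picture is of the moment at which its call begins. There is no depth.
- job.job_done(): hands the job in, once; it reports no verdict.
Trained networks look in the newest picture that a camera, given by its name, has taken for a name from the list of things; names that differ only in an ending like _2 or _b are one class to them, and where a whole thing is asked for, a point or a joint stands for the part that bears it (a point fixed in the world has none). Each returns a list of dicts, best first, with "confidence" (0 to 1); they miss things now and then, are a little off and sometimes report something else, mostly with a low value. They report only what shows in the picture. A call takes as long as a camera call. They do not tell look-alikes from the thing itself.
- models.search_frame(camera, query): "rect" ([left, top, right, bottom] in pixels, round what is visible of it).
- models.mark_of(camera, query): "at" ([column, row] in pixels: a listed point, or the origin of a listed thing).
The state is a dict: "time_s": time; "qpos": joint angles; "qvel": joint speeds; "effort": joint torques, N m; "ee_pos": TCP position; "ee_rot": TCP orientation; "force": force on the tool from outside, world axes, zero at the start; "torque": the same for the moment, N m; "gripper_width": finger opening in mm.
Only numpy, scipy, OpenCV 4.12 (cv2) and the standard library are available. Lean on these libraries where they do the work, as an engineer would, in place of code of your own. Each camera call takes 0.05 s, during which the arm holds its last target.

## Working session

There is one attempt and no reset: what is moved stays moved. The work goes in short steps, Python scripts to look and compute and a shell command to move; the robot and the scene stay as the last step left them, time stands still between calls to the robot, and variables do not carry over. Pictures are saved under pics/ and viewed, and the job is handed in when it is done.

```bash
mkdir -p pics; ls; cat > h.py <<'E'
import cv2,numpy as np
from workcell import monitor,vision,job,models
def snap(cam,fn=None):
    f=vision.grab_frame(cam)
    if fn: cv2.imwrite('pics/'+fn,f['img'][:,:,::-1])
    return f
def ray(f,px):
    K=np.array(f['mtx'],float);d=np.array(f['dist_coeffs'],float)
    u=cv2.undistortPoints(np.array([[px]],float),K,d)[0,0]
    V=np.array(f['view'],float);R=V[:3,:3];t=V[:3,3]
    return -R.T@t, R.T@np.array([u[0],u[1],1.])
def atz(f,px,z):
    o,d=ray(f,px); return o+d*(z-o[2])/d[2]
def proj(f,P):
    V=np.array(f['view'],float)
    r=cv2.Rodrigues(V[:3,:3])[0]
    return cv2.projectPoints(np.array(P,float).reshape(-1,1,3),r,V[:3,3],np.array(f['mtx'],float),np.array(f['dist_coeffs'],float))[0][:,0]
E
python3 - <<'E'
from h import *
for c in('scene','top'):
    f=snap(c,c+'0.png')
    for q in('fixture','nest','wax_disc','clamp','clamp_pivot','clamp_pin'):
        try: print(c,q,[(np.round(r['at']),round(r['confidence'],2)) for r in models.mark_of(c,q)][:4])
        except Exception as e: print(q,e)
print(monitor.state())
E
```

```text
pics
scene fixture [(array([332., 256.]), 0.68)]
scene nest [(array([313., 258.]), 0.58)]
scene wax_disc [(array([356., 259.]), 0.78), (array([452., 233.]), 0.69), (array([431., 343.]), 0.66)]
clamp it knows: bench_file, clamp_pin, clamp_pivot, fixture, nest, ring_blank, wax_disc, wax_jar
scene clamp_pivot [(array([288., 280.]), 0.84)]
scene clamp_pin [(array([310., 279.]), 0.69)]
top fixture [(array([329., 259.]), 0.66)]
top nest [(array([342., 237.]), 0.66)]
top wax_disc [(array([213., 284.]), 0.92), (array([314., 271.]), 0.73), (array([296., 381.]), 0.68)]
clamp it knows: bench_file, clamp_pin, clamp_pivot, fixture, nest, ring_blank, wax_disc, wax_jar
top clamp_pivot [(array([332., 206.]), 0.61)]
top clamp_pin [(array([312., 212.]), 0.66)]
{'time_s': 0.6, 'qpos': array([ 6.82391801e+01,  1.83115929e+01,  8.96377315e+01, -4.81077335e-04,
        7.20437178e+01, -1.14745620e+00]), 'qvel': array([ 0.06804472, -0.06628461,  0.02073224, -0.03526819,  0.09112368,
        0.00165944]), 'effort': array([ 7.00054861e-04, -4.12121236e+01, -2.32135534e+01,  7.27847591e-02,
        3.76513344e-02, -1.03869604e-05]), 'ee_pos': array([202.46130657, 538.20737606, 213.98761867]), 'ee_rot': array([ 1.79999403e+02, -6.94718424e-03,  6.93867846e+01]), 'force': array([-0.32638863, -0.43493444, -0.62554257]), 'torque': array([ 0.07252286, -0.02596586, -0.00690702]), 'gripper_width': 91.28578173481242}
```

View pics/scene0.png

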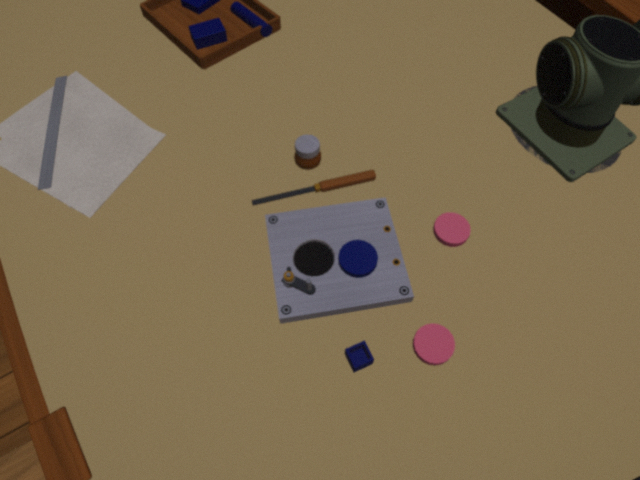

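View pics/top0.png

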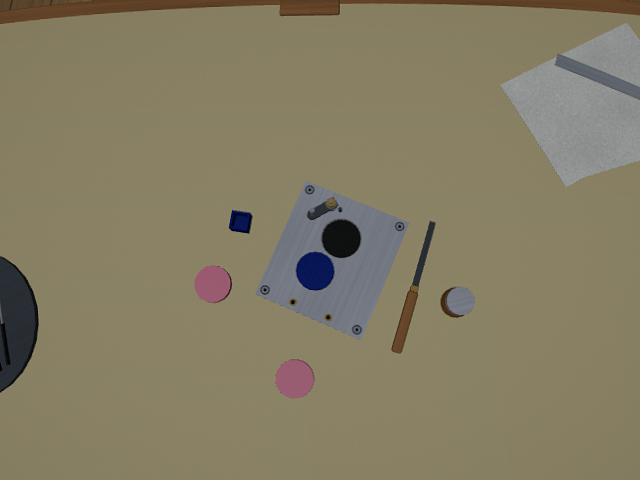

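```bash
python3 - <<'E'
from h import *
for c,roi in(('top',(225,170,425,350)),('scene',(250,190,425,330))):
    f=snap(c,c+'1.png'); im=f['img'].astype(int)
    x0,y0,x1,y1=roi
    hsv=cv2.cvtColor(f['img'],cv2.COLOR_RGB2HSV)
    blue=((im[...,2]>80)&(im[...,0]<60)&(im[...,1]<70)).astype(np.uint8)
    dark=((im.max(2)<50)).astype(np.uint8)
    for n,m,z in(('blue',blue,32),('dark',dark,20)):
        k,l,s,ce=cv2.connectedComponentsWithStats(m)
        for i in range(1,k):
            if s[i,4]>30 and x0<ce[i][0]<x1 and y0<ce[i][1]<y1:
                cs=max(cv2.findContours((l==i).astype(np.uint8),0,1)[0],key=len)
                e=cv2.fitEllipse(cs) if len(cs)>5 else None
                print(c,n,s[i],ce[i].round(1),[np.round(q,1) for q in e] if e else '', 'w',atz(f,ce[i],z).round(1))
    o,d=ray(f,(320,240));print('cam',o.round(0))
    crop=f['img'][y0:y1,x0:x1,::-1]
    cv2.imwrite('pics/%s1c.png'%c,cv2.resize(crop,None,fx=4 if c=='scene' else 3.3,fy=4 if c=='scene' else 3.3,interpolation=cv2.INTER_CUBIC))
for s in [((309,189),(400,226),(265,290),(357,330))]:
    f=snap('top')
    P=[atz(f,p,20)[:2] for p in s]; print(np.round(P,1), np.mean(P,0))
f=snap('scene')
P=[atz(f,p,20)[:2] for p in ((273,219.5),(380,204),(286,310),(404.5,291))]; print(np.round(P,1), np.mean(P,0))
E
```

```text
top blue [229 210  20  20 199] [239.3 221.1] [array([238.5, 219.7]), array([19.1, 20. ]), np.float64(47.3)] w [600.4 152.6  32. ]
top blue [ 296  252   38   38 1105] [314.5 270.1] [array([314.5, 270.1]), array([36.3, 37.1]), np.float64(49.6)] w [523.4  31.6  32. ]
top dark [231 213  16  13  55] [235.9 217.4] [array([212.9, 189.2]), array([27.5, 68.8]), np.float64(0.0)] w [609.3 160.9  20. ]
top dark [231 214  21  19  69] [244.7 226.2] [array([249.7, 234.7]), array([13.6, 15. ]), np.float64(0.0)] w [594.7 145.8  20. ]
top dark [ 322  220   39   38 1149] [340.8 238.3] [array([340.8, 238.3]), array([37.2, 37.5]), np.float64(101.9)] w [576.   -8.7  20. ]
cam [422. -10. 832.]
scene blue [340 240  38  25  79] [364.5 248.4] [array([357.8, 255.5]), array([30.7, 36.8]), np.float64(98.6)] w [503.9  25.7  32. ]
scene dark [253 187  62  17 193] [283.2 195.2] [array([283.5, 195.1]), array([ 2.8, 77.3]), np.float64(77.0)] w [ 555.4 -133.3   20. ]
scene dark [ 294  241   40   35 1062] [313.4 258.3] [array([313.4, 258.2]), array([33.3, 38.7]), np.float64(84.8)] w [575.2  -7.   20. ]
scene dark [341 266  26  11  41] [352.5 273.3] [array([ 471.7, -161.6]), array([185.4, 904.7]), np.float64(15.3)] w [539.   46.2  20. ]
scene dark [289 279  26  15 162] [301.9 286.2] [array([301.3, 285.8]), array([ 8.8, 25.9]), np.float64(112.1)] w [614.2  23.5  20. ]
cam [746. 289. 675.]
[[ 656.9   43.3]
 [ 596.6 -102.6]
 [ 492.5  109.6]
 [ 432.4  -34.8]] [544.5870273    3.86261295]
[[ 592.9 -101. ]
 [ 430.4  -33.5]
 [ 653.2   43.5]
 [ 490.3  111.9]] [541.70703133   5.21979293]
```

View pics/top1c.png

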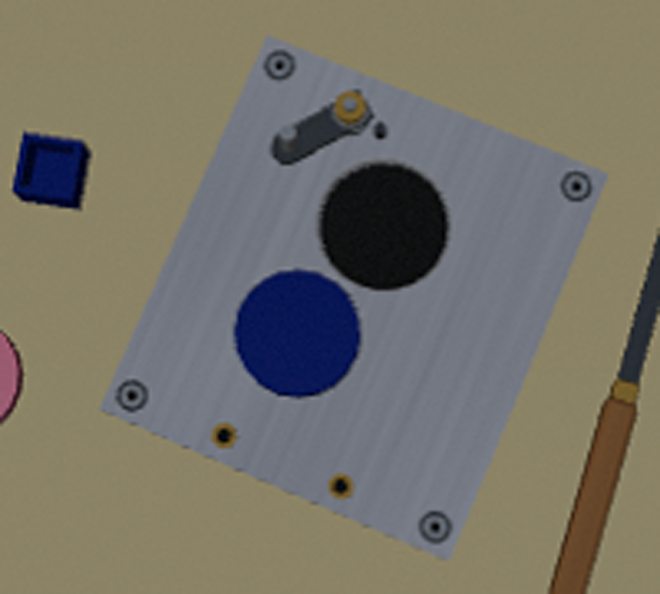

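View pics/scene1c.png

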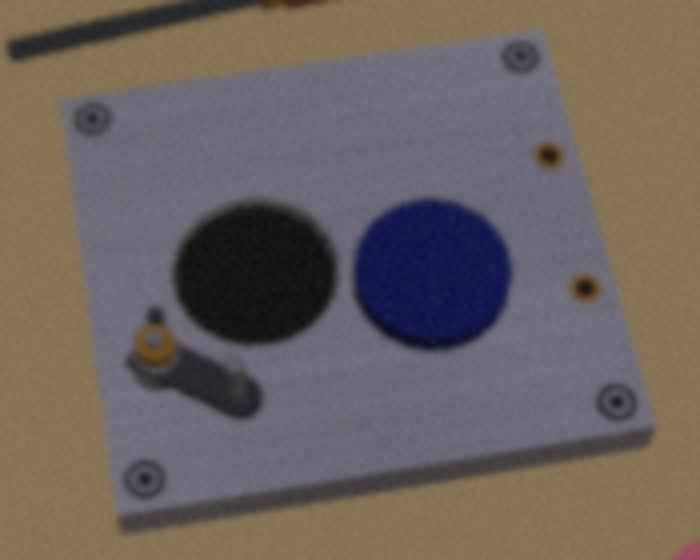

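```bash
python3 - <<'E'
from h import *
from scipy.optimize import least_squares
obs={}
for c in('scene','top'):
    f=snap(c)
    for q in('clamp_pivot','clamp_pin','wax_disc'):
        r=models.mark_of(c,q); print(c,q,[(np.round(a['at'],1),round(a['confidence'],2)) for a in r[:3]])
        z={'clamp_pivot':20,'clamp_pin':58.5,'wax_disc':20}[q]
        print([atz(f,a['at'],z).round(1) for a in r[:3]])
    # blue mask again, looser
    im=f['img'].astype(int); m=((im[...,2]>im[...,0]+50)&(im[...,2]>im[...,1]+50)).astype(np.uint8)
    k,l,s,ce=cv2.connectedComponentsWithStats(m)
    for i in range(1,k):
        if s[i,4]>400: print(c,s[i],ce[i].round(1),atz(f,ce[i],27).round(1))
E
```

```text
scene clamp_pivot [(array([286.7, 284. ]), 0.67)]
[array([631.5,   8.5,  20. ])]
scene clamp_pin [(array([310.7, 279.6]), 0.78)]
[array([606.3,  37.2,  58.5])]
scene wax_disc [(array([432. , 340.9]), 0.91), (array([453.7, 228.3]), 0.9), (array([354. , 257.7]), 0.82)]
[array([503.6, 194.7,  20. ]), array([357.2,  67.7,  20. ]), array([522.2,  25.6,  20. ])]
scene [340 241  37  33 835] [357.9 257.1] [519.   30.6  27. ]
top clamp_pivot [(array([329.5, 205. ]), 0.72)]
[array([630.3,   9.8,  20. ])]
top clamp_pin [(array([309.2, 209.6]), 0.84)]
[array([613.1,  39.9,  58.5])]
top wax_disc [(array([296. , 382.6]), 0.96), (array([213.5, 285.6]), 0.69), (array([313.6, 272.7]), 0.66)]
[array([350.8,  57.8,  20. ]), array([498.3, 192.3,  20. ]), array([520.7,  33.6,  20. ])]
top [ 296  252   38   38 1092] [314.6 270.6] [523.1  31.7  27. ]
```

```bash
python3 -m creep '1.9 -3.35 -0.7 0 0 -0.022 0.2;1.9 -3.35 -0.7 0 0 -0.022 0.2;1.9 -3.35 -0.7 0 0 -0.022 0.2;1.9 -3.35 -0.7 0 0 -0.022 0.2;1.9 -3.35 -0.7 0 0 -0.022 0.2;1.9 -3.35 -0.7 0 0 -0.022 0.2;1.9 -3.35 -0.7 0 0 -0.022 0.2;1.9 -3.35 -0.7 0 0 -0.022 0.2;1.9 -3.35 -0.7 0 0 -0.022 0.2;1.9 -3.35 -0.7 0 0 -0.022 0.2;1.9 -3.35 -0.7 0 0 -0.022 0.2;1.9 -3.35 -0.7 0 0 -0.022 0.2' 10
```

```text
time_s: 2.2
ee_pos: [434.8, 126.6, 129.7]
ee_rot: [179.9, -0.9, 54.4]
force: [-0.1, 0.5, -0.1]
gripper_width: 36.5
```

```bash
python3 -m creep '1.15 -1.9 -2 0 0 0 0.2;1.15 -1.9 -2 0 0 0 0.2;1.15 -1.9 -2 0 0 0 0.2;0 0 -1 0 0 0 0.2;0 0 0 0 0 0 0.2'; python3 - <<'E'
from h import *
f=snap('top','top2.png');snap('scene','scene2.png');s=monitor.state();print(s['ee_pos'],s['ee_rot'])
E
```

```text
time_s: 2.62
ee_pos: [475.7, 59.4, 57.7]
ee_rot: [179.5, -1.1, 53.7]
force: [-1.0, -0.1, -0.5]
gripper_width: 36.6
[476.71789428  60.41773674  59.43879827] [179.39084122  -1.22879937  53.8381004 ]
```

View pics/scene2.png

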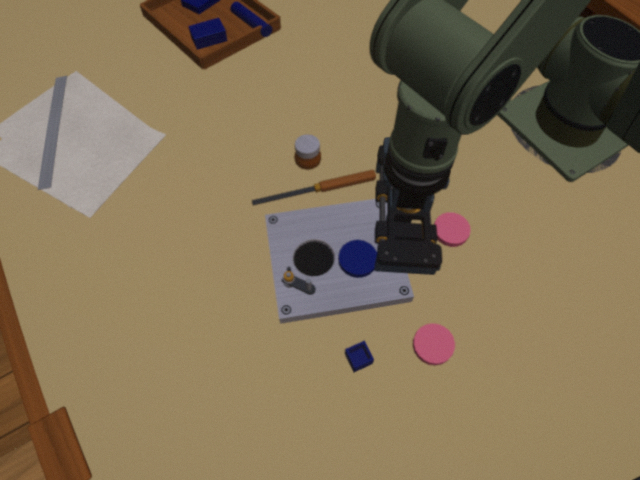

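View pics/top2.png

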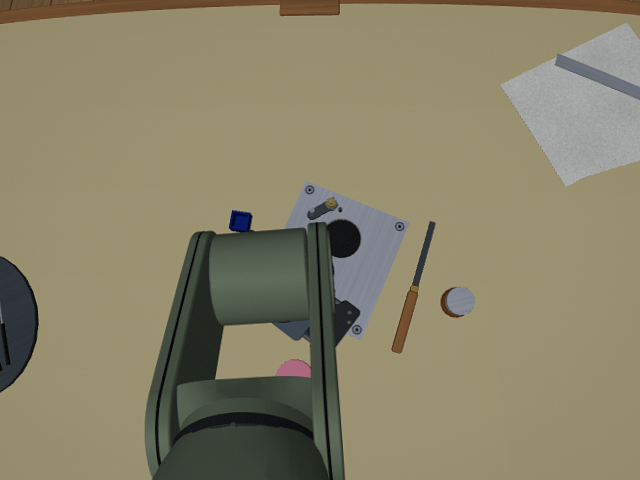

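```bash
python3 -m creep '-0.65 0.8 -0.5 -0.0112 0.0211 0.003 0.2;0 0 -1.2 0 0 0 0.2;0 0 -1.2 0 0 0 0.2;0 0 -0.4 0 0 0 0.2;0 0 0 0 0 0 0.2'; python3 - <<'E'
from h import *
snap('scene','scene3.png');s=monitor.state();print(s['ee_pos'],s['ee_rot'],s['force'])
E
```

```text
time_s: 3.13
ee_pos: [473.1, 72.4, 31.3]
ee_rot: [179.5, -0.4, 54.3]
force: [0.1, -0.5, -1.0]
gripper_width: 36.5
[473.33953089  72.36811694  31.61063668] [179.52268424  -0.44495355  54.27343725] [-0.02952539  0.01581712  0.28780141]
```

```bash
python3 -m creep '-0.29 -0.4 -0.4 0 0 0 0.2;0 0 -0.3 0 0 0 0.2;0 0 0 0 0 0 0.2'; python3 - <<'E'
from h import *
f=snap('scene');cv2.imwrite('pics/s4.png',cv2.resize(f['img'][180:330,240:440,::-1],None,fx=4,fy=4,interpolation=2));s=monitor.state();print(s['ee_pos'],s['ee_rot'],s['force'])
E
```

```text
time_s: 3.43
ee_pos: [471.5, 68.9, 26.4]
ee_rot: [179.3, -0.6, 54.4]
force: [-0.4, -0.1, 0.6]
gripper_width: 36.7
[471.46152115  68.80085769  26.55322947] [179.33245349  -0.61662803  54.35963845] [ 0.00113885  0.15258829 -0.36612889]
```

View pics/s4.png

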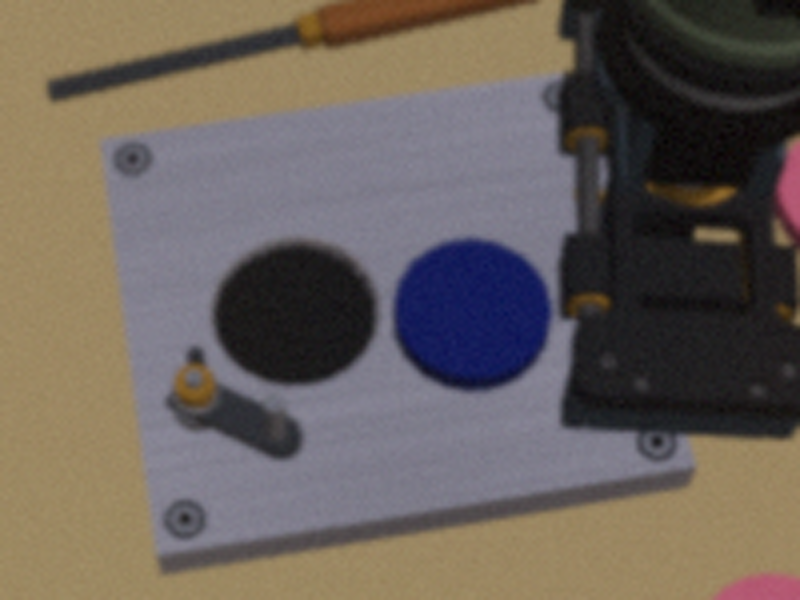

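```bash
python3 -m creep '0.5 -0.37 -0.1 0 0 0 0.2;0.5 -0.37 0 0 0 0 0.2;0.5 -0.37 0 0 0 0 0.2;0.5 -0.37 0 0 0 0 0.2;0.5 -0.37 0 0 0 0 0.2;0.5 -0.37 0 0 0 0 0.2;0.5 -0.37 0 0 0 0 0.2;0.4 -0.3 0 0 0 0 0.2;0 0 0 0 0 0 0.2'; cat > look.py <<'E'
from h import *
import sys
f=snap('scene');cv2.imwrite('pics/%s.png'%sys.argv[1],cv2.resize(f['img'][180:330,240:440,::-1],None,fx=4,fy=4,interpolation=2));s=monitor.state();print(s['time_s'],s['ee_pos'].round(1),s['ee_rot'].round(2),s['force'].round(2))
im=f['img'].astype(int); m=((im[...,2]>im[...,0]+50)&(im[...,2]>im[...,1]+50)).astype(np.uint8)
k,l,st,ce=cv2.connectedComponentsWithStats(m)
for i in range(1,k):
    if st[i,4]>300: print(st[i],ce[i].round(1),atz(f,ce[i],27).round(1))
E
python3 look.py s5
```

```text
time_s: 4.23
ee_pos: [516.3, 35.8, 26.1]
ee_rot: [179.2, -0.7, 54.3]
force: [-0.2, 0.0, 0.3]
gripper_width: 36.2
4.2833 [515.8  36.   26. ] [179.25  -0.68  54.28] [ 0.58 -0.32 -0.24]
[190  19  34  20 387] [206.3  28.4] [ 479.1 -599.3   27. ]
[317 240  21  34 555] [328.3 256.3] [556.1   5.5  27. ]
```

View pics/s5.png

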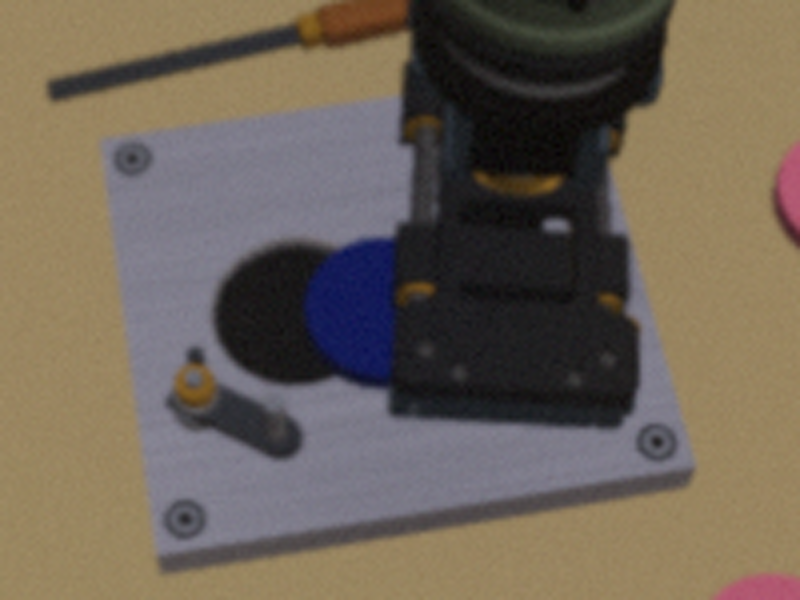

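```bash
python3 -m creep '0.45 -0.34 0 0 0 0 0.2;0.45 -0.34 0 0 0 0 0.2;0.45 -0.34 0 0 0 0 0.2;0.45 -0.34 0 0 0 0 0.2;0.45 -0.34 0 0 0 0 0.2;0 0 0 0 0 0 0.2'; python3 look.py s6
```

```text
time_s: 4.78
ee_pos: [539.8, 17.7, 26.0]
ee_rot: [179.3, -0.6, 54.3]
force: [-0.1, 0.4, -0.1]
gripper_width: 36.4
4.8333 [539.2  17.9  25.9] [179.34  -0.63  54.32] [-0.74  0.39 -0.94]
[190  19  34  20 380] [206.5  28.4] [ 478.7 -599.2   27. ]
[297 241  18  30 372] [306.4 255.4] [583.4 -13.6  27. ]
```

View pics/s6.png

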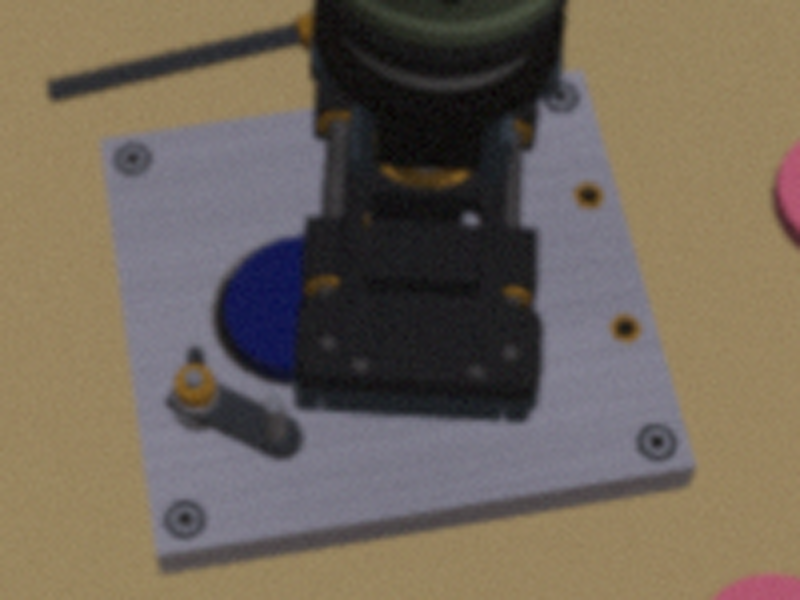

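```bash
python3 -m creep '0.25 -0.18 0 0 0 0 0.2;0.2 -0.15 0 0 0 0 0.2;0 0 0 0 0 0 0.2'; python3 look.py s7; python3 -m creep '-0.8 0.6 0 0 0 0 0.2;-1.6 1.2 0 0 0 0 0.2;-3 2.2 0 0 0 0 0.2;-3 2.2 1 0 0 0 0.2;0 0 0 0 0 0 0.2'; python3 look.py s8
```

```text
time_s: 5.08
ee_pos: [543.7, 14.3, 25.7]
ee_rot: [179.4, -0.6, 54.3]
force: [0.1, -0.1, 0.1]
gripper_width: 36.5
5.1333 [543.5  14.4  25.7] [179.39  -0.6   54.32] [-0.01  0.12  0.23]
[191  19  33  19 379] [206.5  28.4] [ 478.8 -599.2   27. ]
[295 241  16  32 356] [303.2 255.8] [587.9 -15.6  27. ]
time_s: 5.55
ee_pos: [454.7, 78.1, 35.1]
ee_rot: [179.4, -0.6, 54.1]
force: [-0.5, -0.5, 0.9]
gripper_width: 36.3
5.6 [457.2  77.3  34.9] [179.3   -0.63  54.11] [-0.39  0.34 -0.69]
[190  19  34  20 384] [206.6  28.3] [ 478.6 -599.2   27. ]
[295 240  37  34 964] [313.1 256.6] [575.9  -6.4  27. ]
```

View pics/s8.png

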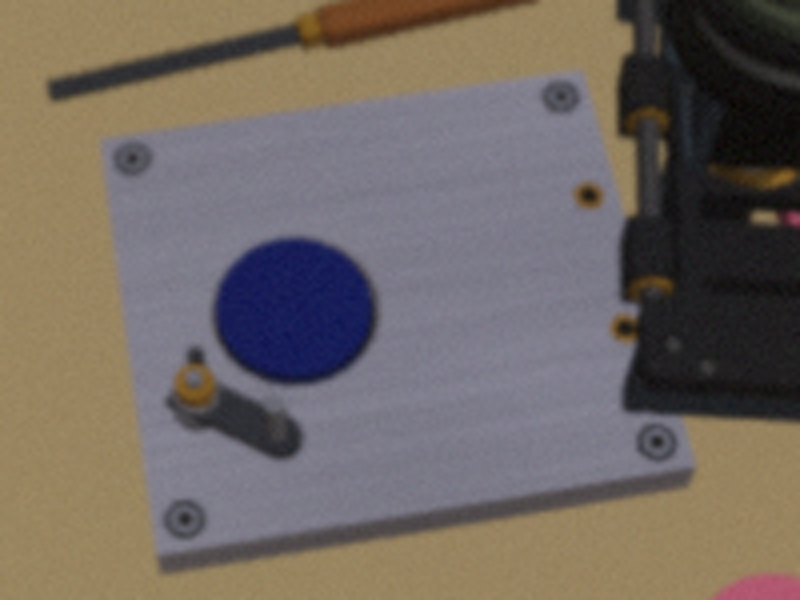

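```bash
python3 -m creep '0 0.5 2 0 0 0.04 1;2 0 2 0 0 0.04 1;2 0 0 0 0 0.04 1;2 0 0 0 0 0.04 1;2 0 0 0 0 0.04 1;2 0 0 0 0 0.04 1;2 0 0 0 0 0.04 1;2 0 0 0 0 0.04 1;1 0 0 0 0 0 1;0 0 0 0 0 0 1'; python3 look.py s9; python3 - <<'E'
from h import *
f=snap('top','top9.png')
c=[]
for cam in('top','scene'):
    f=snap(cam)
    for q,z in(('clamp_pin',58.5),('clamp_pivot',20)):
        print(cam,q,[(np.round(a['at'],1),round(a['confidence'],2),atz(f,a['at'],z).round(1)) for a in models.mark_of(cam,q)[:2]])
s=monitor.state();print(s['ee_pos'],s['ee_rot'])
E
```

```text
time_s: 6.43
ee_pos: [615.6, 81.7, 77.5]
ee_rot: [178.9, -0.6, 73.5]
force: [0.4, 0.1, 0.3]
gripper_width: 0.5
6.4833 [614.5  81.7  77.4] [178.92  -0.62  73.51] [ 0.14  0.18 -0.13]
[190  19  34  20 399] [206.5  28.3] [ 478.8 -599.4   27. ]
top clamp_pin []
top clamp_pivot [(array([329.3, 207.7]), 0.72, array([625.8,  10.1,  20. ]))]
scene clamp_pin []
scene clamp_pivot [(array([285.1, 283.2]), 0.55, array([632.8,   6.1,  20. ]))]
[612.21028079  82.04510699  77.9945716 ] [179.00477501  -0.59370693  73.55210907]
```

View pics/s9.png

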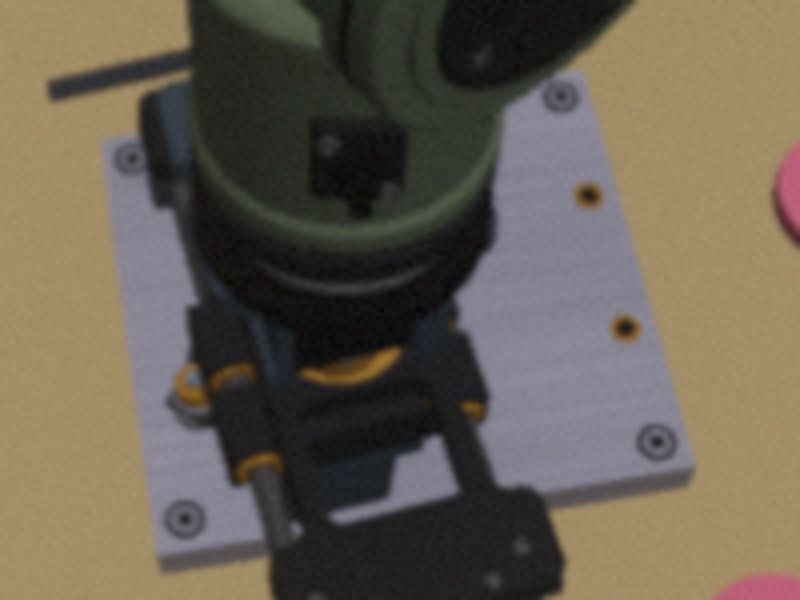

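View pics/top9.png

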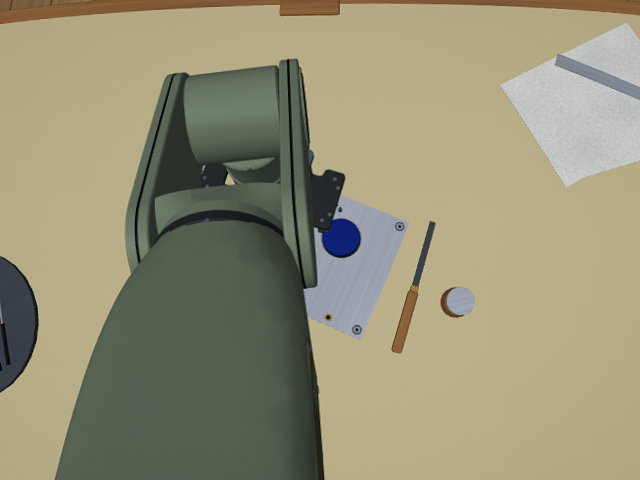

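```bash
python3 -m creep '0.4 0 -1.2 0 0 0 1;0 0 -1.2 0 0 0 1;0 0 -1 0 0 0 1;0 0 0 0 0 0 1'; python3 look.py s10; python3 -m creep '-0.18 -0.57 0 0 0 0 1;-0.18 -0.57 0 0 0 0 1;-0.18 -0.57 0 0 0 0 1;-0.18 -0.57 0 0 0 0 1;0 0 0 0 0 0 1'; python3 look.py s11
```

```text
time_s: 7.17
ee_pos: [616.2, 82.3, 42.3]
ee_rot: [178.9, -0.6, 73.6]
force: [-0.1, -0.6, 0.0]
gripper_width: -0.0
7.2167 [616.6  82.3  43.1] [178.84  -0.67  73.57] [-0.11  0.19 -0.47]
[190  19  34  20 400] [206.4  28.4] [ 479.  -599.4   27. ]
time_s: 7.63
ee_pos: [609.3, 57.2, 43.8]
ee_rot: [178.8, -0.7, 73.6]
force: [0.4, -0.0, -0.4]
gripper_width: 0.6
7.6833 [609.6  57.6  43.9] [178.74  -0.69  73.6 ] [ 0.56 -0.98 -0.13]
[190  19  34  20 397] [206.4  28.4] [ 478.9 -599.3   27. ]
```

View pics/s11.png

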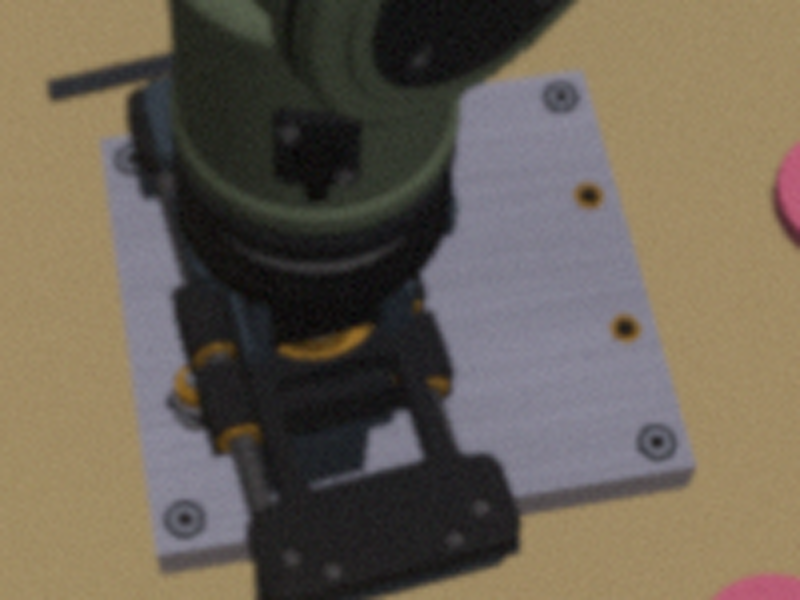

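```bash
python3 -m creep '-0.15 -0.48 0 0 0 0 1;-0.15 -0.48 0 0 0 0 1;-0.15 -0.48 0 0 0 0 1;-0.15 -0.48 0 0 0 0 1;-0.15 -0.48 0 0 0 0 1;0 0 0 0 0 0 1'; python3 look.py s12;  python3 -m creep '-0.15 -0.48 0 0 0 0 1;-0.15 -0.48 0 0 0 0 1;0 0 0 0 0 0 1'; python3 look.py s13
```

```text
time_s: 8.18
ee_pos: [598.7, 37.5, 44.5]
ee_rot: [179.2, -1.2, 73.4]
force: [0.7, 1.4, 0.2]
gripper_width: 0.3
8.2333 [599.1  37.5  44.6] [179.14  -1.21  73.37] [-0.   -0.24  0.45]
[190  19  34  20 390] [206.5  28.3] [ 478.6 -599.4   27. ]
time_s: 8.48
ee_pos: [595.9, 27.3, 44.7]
ee_rot: [179.1, -1.2, 73.4]
force: [-0.9, 1.0, 0.3]
gripper_width: 0.9
8.5333 [596.2  27.4  44.7] [179.1   -1.23  73.4 ] [-0.42 -0.08 -0.38]
[190  19  34  20 390] [206.5  28.3] [ 478.8 -599.3   27. ]
```

View pics/s13.png

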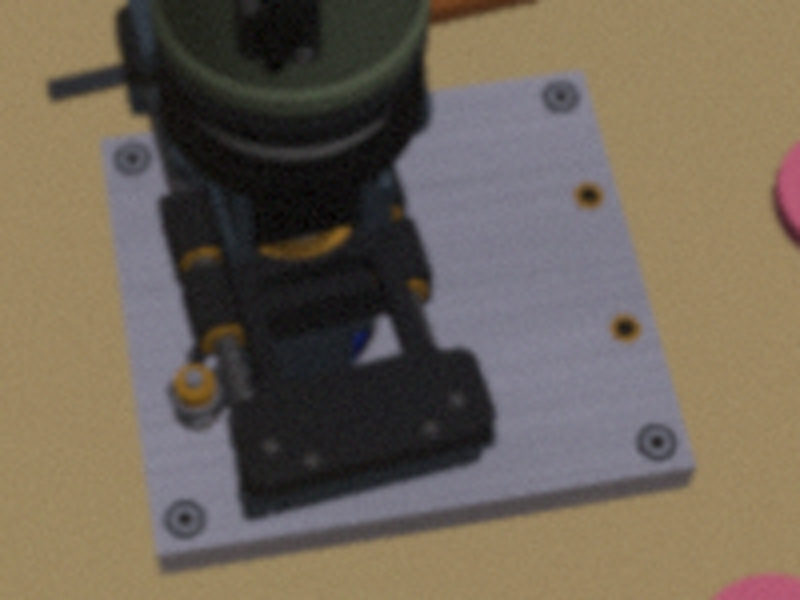

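```bash
python3 -m creep '0 -0.35 0 0 0 0 1;0 -0.35 0 0 0 0 1;0 0 0 0 0 0 1'; python3 -m creep '0 -0.25 0 0 0 0 1;0 0 0 0 0 0 1';python3 -m creep '0 -0.2 0 0 0 0 1;0 0 0 0 0 0 1'; python3 look.py s14
```

```text
time_s: 8.78
ee_pos: [596.4, 19.7, 44.7]
ee_rot: [179.1, -1.2, 73.4]
force: [-0.4, 1.1, -0.7]
gripper_width: 0.4
time_s: 8.95
ee_pos: [596.5, 16.7, 44.7]
ee_rot: [179.1, -1.2, 73.4]
force: [1.4, 0.6, 0.2]
gripper_width: 0.4
time_s: 9.12
ee_pos: [596.7, 14.4, 44.7]
ee_rot: [179.1, -1.2, 73.4]
force: [0.2, 1.3, -0.4]
gripper_width: 0.5
9.1667 [596.7  14.5  44.7] [179.06  -1.22  73.39] [-1.23  0.31  0.22]
[190  19  34  20 391] [206.6  28.3] [ 478.6 -599.2   27. ]
```

View pics/s14.png

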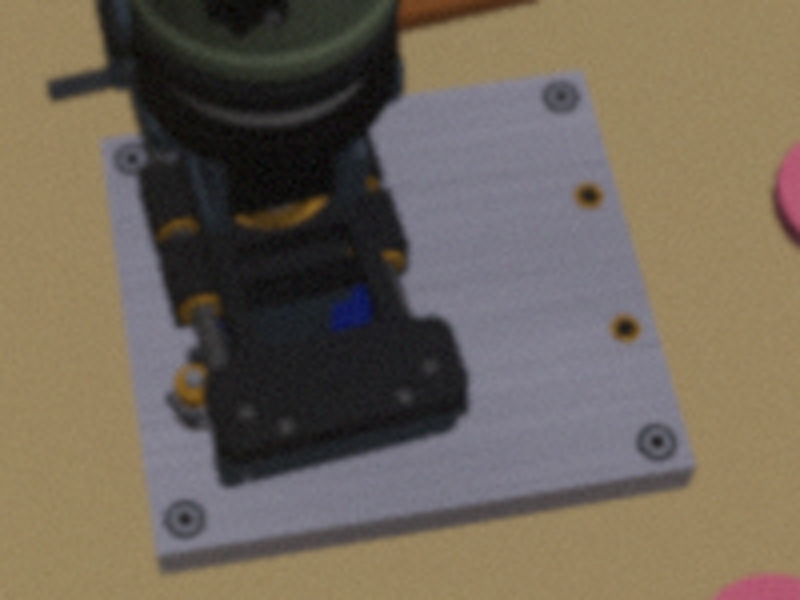

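```bash
for i in 1; do python3 -m creep '0 -0.2 0 0 0 0 1;0 0 0 0 0 0 1';python3 -m creep '0 -0.2 0 0 0 0 1;0 0 0 0 0 0 1';python3 -m creep '0 -0.15 0 0 0 0 1;0 0 0 0 0 0 1'; done
```

```text
time_s: 9.33
ee_pos: [597.0, 12.4, 44.7]
ee_rot: [179.0, -1.2, 73.4]
force: [-0.3, 0.0, -0.3]
gripper_width: 0.5
time_s: 9.5
ee_pos: [597.1, 11.3, 44.7]
ee_rot: [179.1, -1.3, 73.4]
force: [-0.1, 2.7, 0.2]
gripper_width: 0.9
time_s: 9.67
ee_pos: [597.1, 11.3, 44.8]
ee_rot: [179.1, -1.5, 73.3]
force: [-0.6, 2.2, 0.6]
gripper_width: 0.4
```

```bash
python3 -m creep '0 -0.4 0 0 0 0 1;0 0 0 0 0 0 1';python3 -m creep '0.1 -0.7 0 0 0 0 1'
```

```text
time_s: 9.83
ee_pos: [597.1, 11.4, 44.8]
ee_rot: [179.2, -1.9, 73.1]
force: [-1.3, 2.3, 0.0]
gripper_width: 1.0
time_s: 9.92
ee_pos: [597.2, 9.4, 44.8]
ee_rot: [179.5, -2.4, 72.9]
force: [-2.0, 33.2, 2.6]
gripper_width: 0.6
```

```bash
python3 -m creep '0 0.8 0 0 0 0 1;0.2 1.2 0 0 0 0 1;0.5 2 0 0 0 0 1;0.5 2.5 1 0 0 0 1;0 3 2 0 0 0 1;0 3 2 0 0 0 1;0 3.5 1 0 0 0 1;0 3.5 1 0 0 0 1;0 3.5 1 0 0 0 1;0 0 0 0 0 0 1'; python3 look.py s15;python3 - <<'E'
from h import *
f=snap('top','top15.png');cv2.imwrite('pics/t15.png',cv2.resize(f['img'][170:350,225:425,::-1],None,fx=3.3,fy=3.3,interpolation=2))
g=snap('scene','scene15.png')
for cam,ff in(('top',f),('scene',g)):
    for q,z in(('clamp_pin',58.5),('clamp_pivot',20)):
        print(cam,q,[(np.round(a['at'],1),round(a['confidence'],2),atz(ff,a['at'],z).round(1)) for a in models.mark_of(cam,q)[:2]])
E
```

```text
time_s: 10.75
ee_pos: [611.2, 245.3, 128.1]
ee_rot: [179.0, -1.9, 72.9]
force: [0.7, -0.3, -0.4]
gripper_width: 0.7
10.8 [610.7 242.5 127.1] [179.1   -1.71  72.89] [-0.43 -0.17 -1.1 ]
[190  19  34  20 410] [206.4  28.4] [ 478.9 -599.2   27. ]
[295 240  37  34 831] [315.1 255.5] [572.4  -6.4  27. ]
[347 342  26  26 305] [358.9 356.1] [604.4 157.8  27. ]
top clamp_pin [(array([337.2, 219.8]), 0.8, array([597.3,  -3.1,  58.5]))]
top clamp_pivot [(array([328.1, 206.6]), 0.7, array([627.6,  12. ,  20. ]))]
scene clamp_pin [(array([304.9, 254.1]), 0.96, array([592. ,  -1.9,  58.5]))]
scene clamp_pivot [(array([287.8, 280.6]), 0.86, array([627.3,   4.5,  20. ]))]
```

View pics/s15.png

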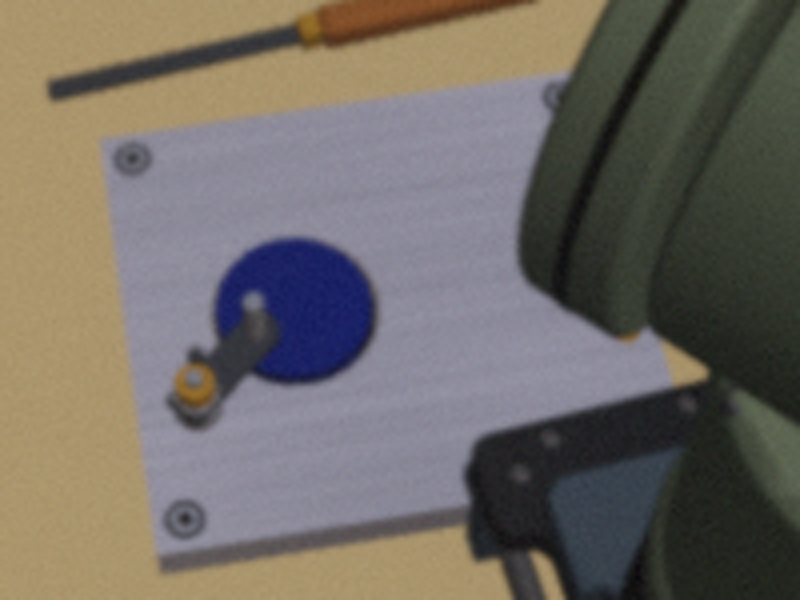

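View pics/t15.png

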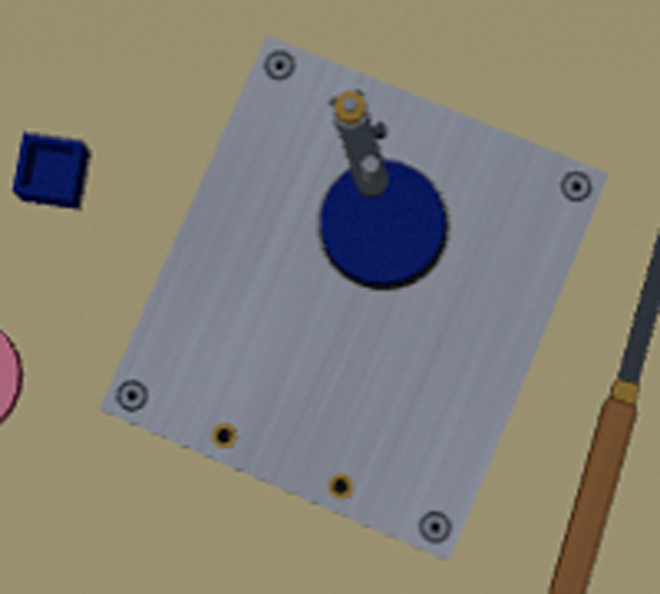

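```bash
python3 -c "
from workcell import job;print(job.job_done())"
```

```text
the job is handed in; nothing more can be done
None
```

I nudged the blue wax slice into the round nest with the partly open fingers, without gripping it. I then pushed the strap clamp round by its pin with the shut fingers until it hit its stop. I backed the arm clear and handed the job in at about 11 s.

- **Wax:** in the last pictures it lies flat and inside the nest, with an even shadow line around its edge before the clamp came over. I judged flatness by eye.
- **Clamp:** the strap rests against the stop dowel, with its nose over the wax and pointing at the nest's centre. The push came to a halt at the stop. My last firm press read 33 N at the wrist, far below the 120 N limit, and I backed off at once.
- **Bystanders:** the square blank and the file show no change in the last pictures. The arm went nowhere near the jar, but I did not look at it again at the end.
- **Disagreement:** the two cameras' network readings for the pin and the pivot differed by up to about 8 mm. For the final clamp position I relied on the contact and the pictures instead.

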